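# Centre an opener frame on the sprung pin of the riveting anvil

### The arm

A 6-joint arm with a two-finger parallel gripper is mounted at the origin on the work surface. World frame = base frame: x ahead of the robot, y to its left, z up, the work surface at z = 0. Lengths are in m, angles in rad, forces in N, time in s.
With the tool pointing down it reaches from about 0.325 to 0.9 m from the base axis. Payload 6.1 kg.
Tool frame: the origin (TCP) lies at the very end of the fingers, on their centre line; the grasp point (between the pads) lies 19 mm behind it; z points along the fingers, y is the direction in which the jaws open and shut (so a half turn about z gives the same grasp; the last joint's range is limited). The gripper opens to 87 mm and grips with 3 to 60 N. Pads are 19 mm wide; open, the fingers measure 117 mm over their backs; the gripper's body (75 mm by 190 mm) begins 51 mm behind the grasp point.
Start: joints at [1.105, 0.22, 1.526, -0, 1.395, -0.126], TCP at [0.208, 0.589, 0.223] pointing down, gripper open.
Joint ranges: [-2.98, 2.98], [-0.91, 2.08], [0.09, 2.57], [-1.24, 4.39], [0.2, 2.65], [-2.68, 2.68]. Speed limits (rad/s): [2.57, 2.57, 3.01, 3.14, 3.14, 3.14].

### API

Orientations are given as a unit quaternion [w, x, y, z].
In Python, from rig import arm gives the robot as it stands.
- The arm moves only by the tool arm_command, never from a script. Its argument "plan" is a list that holds one entry, the list of rows, each a list of 7 numbers: the shift along the tool's x, y, z in m, then the turn, a rotation vector about the tool's x, y, z in rad, then the closure, from 0 (fully open) to 1 (shut). A call has 1 to 8 rows; each row shifts and turns the commanded pose from where the row before left it, along the tool's axes as they then stand; what a row does not reach is not made up. A row lasts 1/12 s, in which the tool goes at most 41.7 mm and 7.16 degrees, less where a joint would pass 70% of its speed; a pose out of reach is approached as far as the arm can. A call with a gripper value outside its range is refused whole. The fingers move at their own pace and stop on an object; the grip force is fixed at half the most. Time passes only in rows, so rows that do not move let the fingers close. It gives the time, the measured TCP pose, the force and the opening at its end, in the units of the state.
- arm.observe(): the state, without advancing time (a new reading comes with each control period).
- arm.grab_frame(name): name is "side" or "top" or "wrist"; returns the picture (384x512x3 uint8, red, green, blue); there is no depth.
- arm.calibration(name): a dict with "fx", "fy", "cx", "cy" (pixels), "view" (4x4, takes a point from world to camera coordinates). Camera axes: x right, y down, z forward; pixel columns grow to the right and rows downward; lengths in m; the calibration is good to about 2 mm. A picture is of the moment at which its call begins: read the wrist's pose just before it. calibration takes no time and is no camera call; for the wrist camera it gives the pose at the moment of the call.
- arm.job_done(): hands the job in, once; it reports no verdict.
Trained networks look in the newest picture that a camera, given by its name, has taken for a name from the list of things; names that differ only in an ending like _2 or _b are one class to them, and where a whole thing is asked for, a point or a joint stands for the part that bears it (a point fixed in the world has none). Each returns a list of dicts, best first, with "confidence" (0 to 1); they miss things now and then, are a little off and sometimes report something else, mostly with a low value. They report only what shows in the picture. A call takes as long as a camera call. They do not tell look-alikes from the thing itself.
- arm.recognise(camera, name): "rect" ([centre column, centre row, width, height] in pixels, round what is visible of it).
- arm.regions_of(camera, name): "pixels" (384x512 bool, what is visible of it) and "rect" ([centre column, centre row, width, height] in pixels, round what is visible of it).
- arm.pinpoint(camera, name): "centre" ([column, row] in pixels: a listed point, or the origin of a listed thing).
The state is a dict: "t": time; "q": joint angles; "qd": joint speeds; "effort": joint torques, N m; "position": TCP position; "orientation": TCP orientation; "wrist_force": force on the tool from outside, world axes, zero at the start; "wrist_torque": the same for the moment, N m; "width": finger opening in m.
Only numpy, scipy, OpenCV 4.12 (cv2) and the standard library are available. Lean on these libraries where they do the work, as an engineer would, in place of code of your own. Each camera call takes 0.05 s, during which the arm holds its last target. There are 200 camera calls.

### The job

Without lifting it, nudge the can-opener frame along the anvil's channel by its ends, back and forth if need be, until the hidden spring pin pops up into the slot in its middle, then take the fingers off it. Next prove that it is caught: press its red end firmly (about 10 N, kept up for about half a second), and after that its black end in the same way. Be gentle throughout (never as much as 25 N), leave the frame caught on the pin with nothing touching it, and leave the scissors, the finished opener and the basket alone.

Things in the scene. Friction and masses are not known exactly. Their poses are not given: they have to be found in the camera images.
- anvil: Riveting anvil bolted to the bench: blue foot 130 x 75 x 14 mm, steel top plate 100 mm (x) by 88 mm (y), its upper face 60 mm above the bench. Two dark rails on the plate, 80 mm long, 8 mm high, 47 mm apart, form a channel along the anvil's y axis. Origin under its centre at bench height. Yaw differs by up to 0.35 rad.
- anvil_mark (a point): Point on the plate's upper face at its middle, between the white ticks on the rails; axes as the anvil's. The pin stands on the channel's centre line but up to 6 mm to either side of this point along y (adjustable holder, not measured): find it by feel.
- frame: Loose can-opener frame in the channel: metal block 44 mm (x) by 116 mm (y) by 14 mm high, about 0.35 kg, a toothed wheel and two rivets on top (up to 6 mm more). Origin at the centre of its underside, axes as the anvil's; +y end red, -y end black. The flat ends overhang the plate, so fingertips can reach below their lower edge. Starts 14 to 24 mm off the mark, either way along y; slides at 2 to 5 N.
- frame_mid (a point): Centre of the frame, half-way up (7 mm above its underside), in the middle of its slot, which goes right through, 17 mm (x) by 11 mm (y). Once the pin is up in the slot the frame has about 1.5 mm of play each way along y, then stands firm. Push slowly (about 15 mm/s), or the pin is struck hard or jumped over.
- pin (a joint): Height of the brass spring pin (8 mm thick, domed, spring about 1 N) above the anvil's plate, in m: 0 while the frame holds it down, 0.008 when it has popped up into the slot.
- scissors: Red-handled scissors lying flat near the anvil, 145 mm long, 12 mm high; origin near the pivot. Bystander.
- opener: Finished can opener lying on the bench, black handles and steel head, 190 mm long, 35 mm high. Origin near its middle. Bystander.
- basket: Red open basket 200 x 160 mm, 75 mm high, origin under its centre. Bystander.
Mind the look-alikes: they are no part of the job. Several things have the shape of the frame; the one meant has the colours described above.

How it is judged:
By the outcome, as a careful person would: the job done as asked, in the order asked, and still so for the second after the job is handed in, with the robot touching nothing.
It also fails if it takes over 64 s, if anything falls off the work surface, if the arm or the gripper's body presses on something with over 40 N, if the wrist force passes 120 N, or if a joint passes its speed limit or range.

## Working session

There is one attempt and no reset: what is moved stays moved. The work goes in short steps, Python scripts to look and compute and a tool call to move; the robot and the scene stay as the last step left them, time stands still between calls to the robot, and variables do not carry over. Pictures are saved under pics/ and viewed, about 8 in all and at most 12, crops included, and the job is handed in when it is done.

Besides the shell and the picture viewer there is one more tool, called after "Call:" in YAML: its name, and indented under it one key for each argument. arm_command: Moves the arm, as the interface text tells. Its arguments: {"type":"object","properties":{"plan":{"type":"array","items":{"type":"array","items":{"type":"array","items":{"type":"number"}}}}},"required":["plan"]}

```bash
mkdir -p pics
cat > h.py <<'E'
import numpy as np, cv2
from rig import arm
from scipy.spatial.transform import Rotation as R
def ray(cam,uv,z):
    c=arm.calibration(cam);V=np.array(c["view"]);d=np.array([(uv[0]-c["cx"])/c["fx"],(uv[1]-c["cy"])/c["fy"],1])
    Rm=V[:3,:3];o=-Rm.T@V[:3,3];d=Rm.T@d
    return o+d*(z-o[2])/d[2]
def proj(cam,p):
    c=arm.calibration(cam);V=np.array(c["view"]);q=V[:3,:3]@np.array(p)+V[:3,3]
    return np.array([c["fx"]*q[0]/q[2]+c["cx"],c["fy"]*q[1]/q[2]+c["cy"]])
def save(n,im,s=1): cv2.imwrite("pics/"+n,cv2.resize(im[:,:,::-1],None,fx=s,fy=s,interpolation=cv2.INTER_CUBIC))
E
python3 - <<'E'
from h import *
s=arm.observe();print(s["t"],s["position"],s["orientation"],s["wrist_force"],s["width"])
ims=[arm.grab_frame(c) for c in("top","side")]
save("a.png",np.vstack(ims)[:, :],0.78)
for c in("top","side"):
  for n,z in(("anvil",0),("anvil_mark",.06),("frame",.06),("frame_mid",.067),("scissors",0),("opener",0),("basket",0)):
    for d in arm.pinpoint(c,n)[:4]: print(c,n,np.round(d["centre"]),round(d["confidence"],2),ray(c,d["centre"],z).round(3))
E
```

```text
0.0 [0.2080338  0.5886927  0.22142401] [-2.77590668e-04  1.69056066e-01  9.85605947e-01 -9.41993973e-04] [ 0.13315804 -1.64158191  0.87718287] 0.08696891171947889
top anvil [288. 208.] 0.81 [ 0.504 -0.056  0.   ]
top anvil_mark [295. 202.] 0.92 [ 0.519 -0.071  0.06 ]
top frame [338. 183.] 0.83 [ 0.577 -0.207  0.06 ]
top frame [294. 206.] 0.73 [ 0.507 -0.07   0.06 ]
top frame [333. 238.] 0.73 [ 0.409 -0.186  0.06 ]
top frame_mid [336. 188.] 0.86 [ 0.56  -0.197  0.067]
top frame_mid [331. 237.] 0.67 [ 0.413 -0.177  0.067]
top frame_mid [296. 207.] 0.59 [ 0.502 -0.075  0.067]
top scissors [281. 152.] 0.67 [ 0.684 -0.036  0.   ]
top opener [390. 182.] 0.85 [ 0.586 -0.382  0.   ]
top opener [293. 205.] 0.22 [ 0.513 -0.071  0.   ]
top basket [152. 201.] 0.79 [0.528 0.377 0.   ]
side anvil [245. 222.] 0.63 [ 0.52  -0.058  0.   ]
side anvil_mark [241. 212.] 0.85 [ 0.508 -0.076  0.06 ]
side frame [270. 258.] 0.98 [ 0.564 -0.268  0.06 ]
side frame [212. 260.] 0.8 [ 0.413 -0.255  0.06 ]
side frame [245. 214.] 0.79 [ 0.519 -0.089  0.06 ]
side frame_mid [243. 210.] 0.83 [ 0.514 -0.077  0.067]
side frame_mid [272. 258.] 0.62 [ 0.568 -0.277  0.067]
side frame_mid [210. 256.] 0.56 [ 0.409 -0.247  0.067]
side scissors [292. 214.] 0.56 [ 0.671 -0.043  0.   ]
side basket [236. 145.] 0.81 [0.534 0.391 0.   ]
```

View pics/a.png

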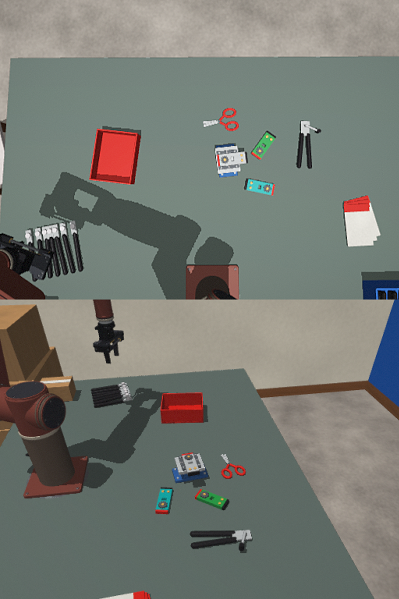

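Candidates for the frame in the top image are the metal block on the anvil (~295,206), a green block (338,183) and a teal block (333,238). By the description it is the metal one, so I'll check it in a close crop.

Run:
```python
from h import *
a=arm.grab_frame("top")[175:239,255:341];b=arm.grab_frame("side")[180:244,200:286]
save("b.png",np.vstack([a,b]),4.6)
```

```text
(no output)
```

View pics/b.png

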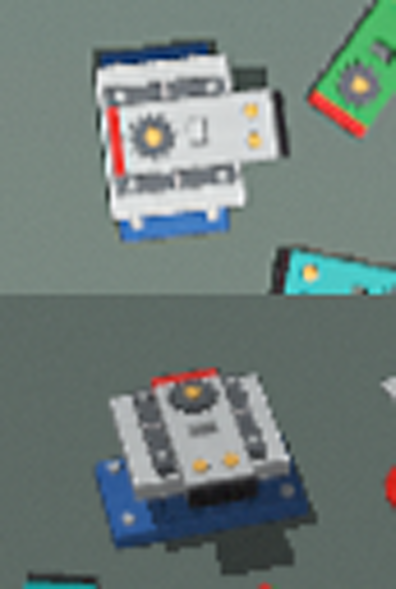

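The crops show the metal frame in the anvil channel. Its red end sits near the plate edge on the left (top crop 118,140). Its black end overhangs to the right (280,125), so the frame is off the mark towards −y. I'll bring the wrist camera over it.

Call:
arm_command:
  plan:
    - [[-0.0254,-0.0265,-0.0015,0,0,0,1],[-0.0254,-0.0265,-0.0015,0,0,0,1],[-0.0254,-0.0265,-0.0015,0,0,0,1],[-0.0254,-0.0265,-0.0015,0,0,0,1],[-0.0254,-0.0265,-0.0015,0,0,0,1],[-0.0254,-0.0265,-0.0015,0,0,0,1],[-0.0254,-0.0265,-0.0015,0,0,0,1],[-0.0254,-0.0265,-0.0015,0,0,0,1]]

```text
t: 1.57
position: [0.3296, 0.3201, 0.2348]
orientation: [0.0, 0.169, 0.986, 0.0]
wrist_force: [1.4, -0.3, 0.8]
width: 0.0419
```

Call:
arm_command:
  plan:
    - [[-0.0254,-0.0265,-0.0015,0,0,0,1],[-0.0254,-0.0265,-0.0015,0,0,0,1],[-0.0254,-0.0265,-0.0015,0,0,0,1],[-0.0254,-0.0265,-0.0015,0,0,0,1],[-0.0254,-0.0265,-0.0015,0,0,0,1],[-0.0254,-0.0265,-0.0015,0,0,0,1],[-0.0254,-0.0265,-0.0015,0,0,0,1],[-0.0254,-0.0265,-0.0015,0,0,0,1]]

```text
t: 2.23
position: [0.4507, 0.0522, 0.247]
orientation: [0.001, 0.169, 0.986, 0.0]
wrist_force: [0.1, -0.7, 1.3]
width: 0.0009
```

Call:
arm_command:
  plan:
    - [[-0.0254,-0.0265,-0.0015,0,0,0,1],[-0.0254,-0.0265,-0.0015,0,0,0,1],[0,0,0,0,0,-0.107,1],[0,0,0,0,0,-0.107,1],[0,0,0,0,0,-0.107,1],[0,0,0,0,0,-0.107,1],[0,0,0,0,0,0,1],[0,0,0,0,0,0,1]]

```text
t: 2.9
position: [0.4804, -0.0129, 0.2496]
orientation: [0.0, -0.042, 0.999, -0.0]
wrist_force: [-0.8, -0.1, 0.6]
width: 0.0003
```

Run:
```python
from h import *
s=arm.observe();print(s["t"],s["position"],s["orientation"],s["wrist_force"],s["width"],s["q"])
im=arm.grab_frame("wrist");save("c.png",im,1.2)
for n,z in(("anvil",0),("anvil_mark",.06),("frame",.06),("frame_mid",.067),("pin",.06)):
    for d in arm.pinpoint("wrist",n)[:4]: print(n,np.round(d["centre"]),round(d["confidence"],2),ray("wrist",d["centre"],z).round(4))
print(np.array(arm.calibration("wrist")["view"]).round(3), arm.calibration("wrist")["fx"])
```

```text
2.9 [ 0.48038917 -0.01286703  0.24964426] [ 9.85092836e-05 -4.24690722e-02  9.99097777e-01 -1.09170453e-05] [-0.8416131  -0.09554931  0.57277303] 0.00034551655712174005 [-1.91092641e-01 -1.50261923e-01  1.85627753e+00  2.45850904e-05
  1.43538033e+00 -1.84685598e+00]
anvil [220. 179.] 0.73 [ 0.5137 -0.0624 -0.    ]
anvil_mark [210. 189.] 0.91 [ 0.5113 -0.0674  0.06  ]
frame [123.  91.] 0.89 [ 0.4045 -0.1701  0.06  ]
frame [197. 193.] 0.74 [ 0.5177 -0.0837  0.06  ]
frame [116. 210.] 0.64 [ 0.5487 -0.1856  0.06  ]
frame_mid [198. 196.] 0.86 [ 0.5186 -0.0806  0.067 ]
frame_mid [124.  94.] 0.86 [ 0.4074 -0.1666  0.067 ]
frame_mid [112. 212.] 0.84 [ 0.5487 -0.187   0.067 ]Traceback (most recent call last):
  File "<stdin>", line 5, in <module>
ValueError: it knows: anvil, anvil_mark, basket, frame, frame_mid, opener, scissors
```

View pics/c.png

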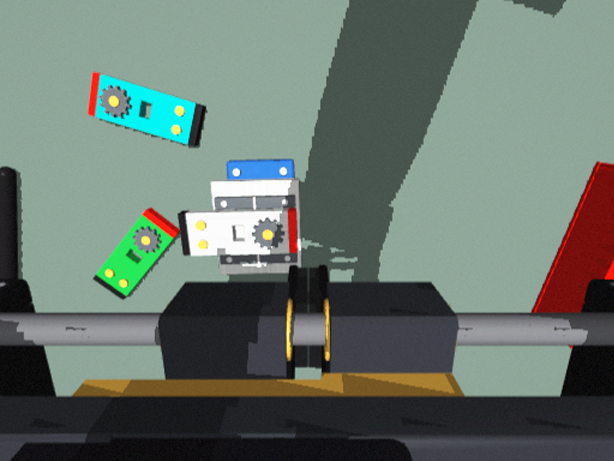

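The wrist view shows the frame with its black end at the left (display ~181,233), its red end at the right (~298,232) and its slot at (238,233). The fingers are shut at the bottom. I'll measure the ends, slot and rails.

Run:
```python
from h import *
P={k:ray("wrist",np.array(v)/1.2,.074)[:2] for k,v in dict(bt=(179,211),bb=(183,256),rt=(296,208),rb=(300,256)).items()}
slot=ray("wrist",np.array((238,233))/1.2,.074)[:2]
b=(P["bt"]+P["bb"])/2;r=(P["rt"]+P["rb"])/2;u=r-b
print(P,"b",b,"r",r,"len",np.linalg.norm(u),"ang",np.degrees(np.arctan2(u[1],u[0])),"slot",slot)
im=arm.grab_frame("wrist")[140:235,140:260];save("d.png",im,6)
```

```text
{'bt': array([ 0.49676805, -0.13781027]), 'bb': array([ 0.5437703 , -0.13449854]), 'rt': array([ 0.48370097, -0.02404931]), 'rb': array([ 0.53329997, -0.01608037])} b [ 0.52026917 -0.13615441] r [ 0.50850047 -0.02006484] len 0.11668457354984837 ang 95.78864367872518 slot [ 0.51429795 -0.07959781]
```

View pics/d.png

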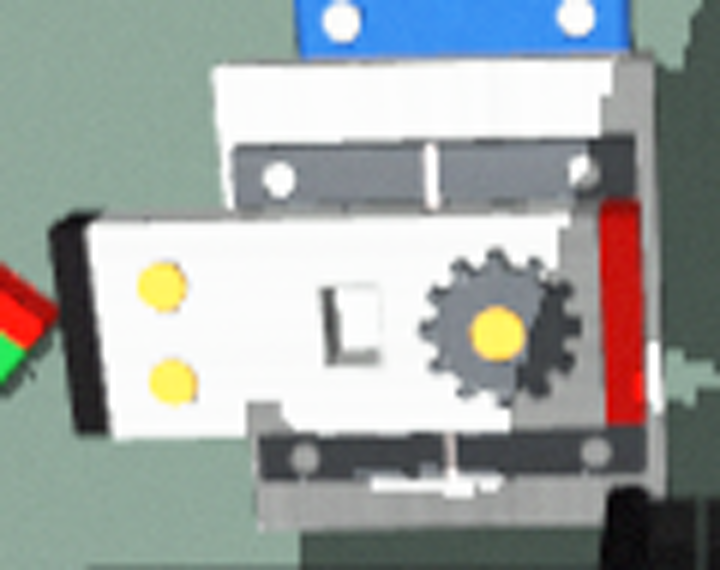

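Run:
```python
from h import *
f=lambda p,z:ray("wrist",np.array(p)/6+140-.5,z)[:2]
P=[f((52,222),.074),f((80,435),.074),f((638,202),.074),f((645,424),.074)]
t=[f((432,175),.068),f((450,455),.068)]
m=(t[0]+t[1])/2
b=(P[0]+P[1])/2;r=(P[2]+P[3])/2;u=(r-b)/np.linalg.norm(r-b)
tt=t[1]-t[0]
print("b",b,"r",r,"len",np.linalg.norm(r-b),"ang",np.degrees(np.arctan2(u[1],u[0])),"tickang",np.degrees(np.arctan2(tt[1],tt[0]))+90,"railgap",np.linalg.norm(tt))
rl=[f((235,178),.068),f((635,170),.068),f((260,458),.068),f((645,448),.068)]
for i in(0,2):
  d=rl[i+1]-rl[i];print("rail",np.linalg.norm(d),np.degrees(np.arctan2(d[1],d[0])))
print("mark",m,"offset frame", (( b+r)/2-m)@u, "lat",((b+r)/2-m)@[u[1],-u[0]])
```

```text
b [ 0.51986514 -0.13652486] r [ 0.50654727 -0.02254168] len 0.11475858588096877 ang 96.6642578468607 tickang 96.1590488919105 railgap 0.059360187671629414
rail 0.07913397220494876 96.23060318409375
rail 0.07987100116777433 96.66403717929005
mark [ 0.51268947 -0.06293478] offset frame -0.016546309231420017 lat -0.0014130258973773088
```

The offset is about −16.5 mm, so the black end has to be pushed towards +y. The rails lie at 96.4°, 80 mm long and with matching spacing, which agrees with the sizes given. Next the shut fingers go down behind the black end.

Call:
arm_command:
  plan:
    - [[0,0,0,0,0,-0.026,1],[-0.0052,-0.0301,0.026,0,0,0,1],[-0.0052,-0.0301,0.026,0,0,0,1],[-0.0052,-0.0301,0.026,0,0,0,1],[-0.0052,-0.0301,0.026,0,0,0,1],[-0.0052,-0.0301,0.026,0,0,0,1],[0,0,0,0,0,0,1],[0,0,0,0,0,0,1]]

```text
t: 3.87
position: [0.5218, -0.16, 0.1169]
orientation: [-0.002, -0.055, 0.998, 0.001]
wrist_force: [0.4, 0.2, -0.0]
width: 0.001
```

Call:
arm_command:
  plan:
    - [[0,0,0.022,0,0,0,1],[0,0,0.022,0,0,0,1],[0,0,0.021,0,0,0,1],[0,0,0,0,0,0,1],[0,0,0,0,0,0,1]]

```text
t: 4.28
position: [0.5232, -0.1583, 0.055]
orientation: [-0.0, -0.057, 0.998, 0.0]
wrist_force: [-0.7, 0.5, 0.8]
width: 0.0004
```

Run:
```python
from h import *
s=arm.observe();print(s["t"],s["position"],s["orientation"],s["wrist_force"])
im=arm.grab_frame("wrist");s2=arm.grab_frame("side")[180:260,200:310]
save("e.png",np.vstack([im,cv2.resize(s2,(512,372))]),.78)
```

```text
4.2833 [ 0.52317861 -0.15834191  0.05503429] [-3.35054904e-04 -5.74822212e-02  9.98346431e-01  2.91866176e-04] [-0.73864874  0.52747061  0.75334602]
```

View pics/e.png

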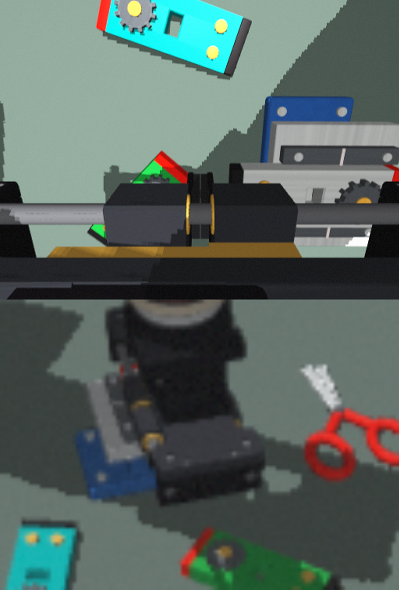

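The fingers are behind the black end with a small gap (finger at 215, end at 230 in the display). Now I'll approach slowly.

Call:
arm_command:
  plan:
    - [[0,0.001,0,0,0,0,1],[0,0.001,0,0,0,0,1],[0,0.001,0,0,0,0,1],[0,0.001,0,0,0,0,1],[0,0.001,0,0,0,0,1],[0,0.001,0,0,0,0,1],[0,0.001,0,0,0,0,1],[0,0.001,0,0,0,0,1]]

```text
t: 5.05
position: [0.5224, -0.1513, 0.0545]
orientation: [-0.0, -0.057, 0.998, 0.0]
wrist_force: [-0.2, -0.2, 0.7]
width: 0.0003
```

Call:
arm_command:
  plan:
    - [[0,0.001,0,0,0,0,1],[0,0.001,0,0,0,0,1],[0,0.001,0,0,0,0,1],[0,0.001,0,0,0,0,1]]

```text
t: 5.38
position: [0.522, -0.1474, 0.0545]
orientation: [-0.0, -0.057, 0.998, 0.0]
wrist_force: [-0.1, 0.2, -0.4]
width: 0.0004
```

Call:
arm_command:
  plan:
    - [[0,0.001,0,0,0,0,1],[0,0.001,0,0,0,0,1],[0,0.001,0,0,0,0,1],[0,0.001,0,0,0,0,1]]

```text
t: 5.72
position: [0.5216, -0.1436, 0.0545]
orientation: [0.0, -0.057, 0.998, -0.0]
wrist_force: [0.5, -1.6, 0.1]
width: 0.0007
```

Run:
```python
from h import *
s=arm.observe();print(s["t"],s["position"],s["wrist_force"])
im=arm.grab_frame("wrist");save("f.png",im[150:330,180:512],2)
```

```text
5.7167 [ 0.52155644 -0.14363689  0.05451243] [ 0.5191571  -1.58455114  0.1022766 ]
```

View pics/f.png

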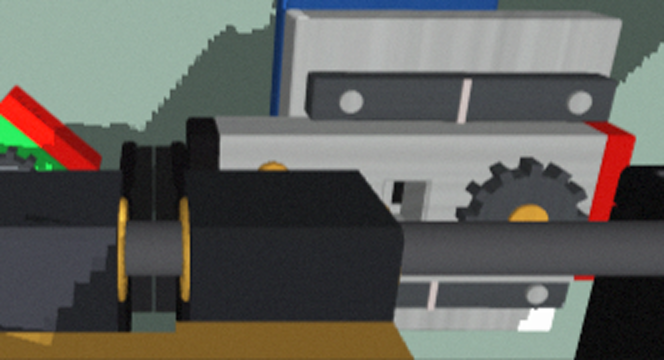

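The finger tip (185,150) is right at the black end, at or near contact. The slot shows at (408,195). I'll push on slowly.

Call:
arm_command:
  plan:
    - [[0,0.001,0,0,0,0,1],[0,0.001,0,0,0,0,1],[0,0.001,0,0,0,0,1]]

```text
t: 6.02
position: [0.5212, -0.1405, 0.0546]
orientation: [0.0, -0.057, 0.998, -0.0]
wrist_force: [-0.2, -2.0, -1.3]
width: 0.0001
```

Call:
arm_command:
  plan:
    - [[0,0.001,0,0,0,0,1],[0,0.001,0,0,0,0,1],[0,0.001,0,0,0,0,1],[0,0.001,0,0,0,0,1]]

```text
t: 6.35
position: [0.5207, -0.1365, 0.0546]
orientation: [0.0, -0.057, 0.998, -0.0]
wrist_force: [-0.5, -1.6, -1.6]
width: 0.0001
```

Call:
arm_command:
  plan:
    - [[0,0.001,0,0,0,0,1],[0,0.001,0,0,0,0,1]]

```text
t: 6.52
position: [0.5205, -0.1345, 0.0546]
orientation: [0.0, -0.057, 0.998, -0.0]
wrist_force: [-0.1, -2.2, -0.2]
width: 0.0004
```

Call:
arm_command:
  plan:
    - [[0,0.0008,0,0,0,0,1],[0,0.0008,0,0,0,0,1]]

```text
t: 6.68
position: [0.5203, -0.1329, 0.0546]
orientation: [0.0, -0.057, 0.998, -0.0]
wrist_force: [-0.5, -2.9, -0.4]
width: 0.0004
```

Run:
```python
from h import *
s=arm.observe();print(s["t"],s["position"],s["wrist_force"])
im=arm.grab_frame("wrist");save("g.png",im[150:330,180:512],2)
```

```text
6.6833 [ 0.52033693 -0.13289197  0.05456219] [-0.49848393 -2.87853786 -0.37826083]
```

View pics/g.png

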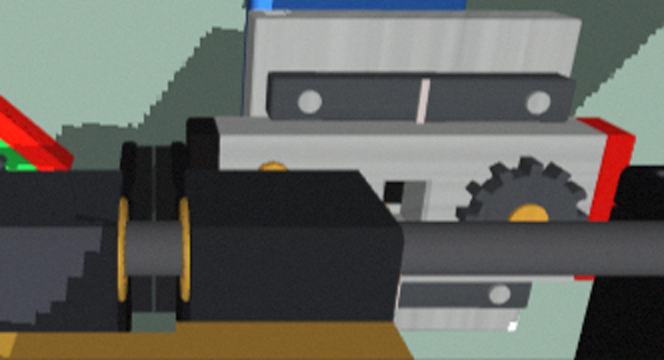

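The frame travels with the fingers. The tick has moved from 465 to 423 in the crop, which is about 10.7 mm. I'll continue.

Call:
arm_command:
  plan:
    - [[0,0.0008,0,0,0,0,1],[0,0.0008,0,0,0,0,1]]

```text
t: 6.9
position: [0.5202, -0.1314, 0.0546]
orientation: [0.0, -0.057, 0.998, -0.0]
wrist_force: [-1.8, -1.8, -0.3]
width: 0.0002
```

Call:
arm_command:
  plan:
    - [[0,0.0008,0,0,0,0,1],[0,0.0008,0,0,0,0,1]]

```text
t: 7.07
position: [0.52, -0.1298, 0.0546]
orientation: [0.0, -0.057, 0.998, -0.0]
wrist_force: [0.6, -1.7, -1.1]
width: 0.0003
```

Call:
arm_command:
  plan:
    - [[0,0.0008,0,0,0,0,1],[0,0.0008,0,0,0,0,1]]

```text
t: 7.23
position: [0.5198, -0.1281, 0.0545]
orientation: [0.0, -0.057, 0.998, 0.0]
wrist_force: [0.4, -1.1, -0.7]
width: 0.0004
```

Call:
arm_command:
  plan:
    - [[0,0.0008,0,0,0,0,1],[0,0.0008,0,0,0,0,1]]

```text
t: 7.4
position: [0.5196, -0.1265, 0.0545]
orientation: [-0.0, -0.057, 0.998, 0.0]
wrist_force: [-0.5, -2.2, -0.7]
width: 0.0005
```

Call:
arm_command:
  plan:
    - [[0,0.0008,0,0,0,0,1],[0,0.0008,0,0,0,0,1]]

```text
t: 7.57
position: [0.5194, -0.125, 0.0546]
orientation: [-0.0, -0.057, 0.998, -0.0]
wrist_force: [0.5, -1.3, -0.5]
width: 0.0007
```

Call:
arm_command:
  plan:
    - [[0,0.0008,0,0,0,0,1],[0,0.0008,0,0,0,0,1]]

```text
t: 7.73
position: [0.5193, -0.1235, 0.0546]
orientation: [0.0, -0.057, 0.998, -0.0]
wrist_force: [0.5, -2.1, 0.2]
width: 0.0005
```

Call:
arm_command:
  plan:
    - [[0,0.0008,0,0,0,0,1],[0,0.0008,0,0,0,0,1]]

```text
t: 7.9
position: [0.5192, -0.1224, 0.0546]
orientation: [0.0, -0.057, 0.998, -0.001]
wrist_force: [0.0, -6.1, -1.2]
width: -0.0
```

The force has jumped and the motion is lagging, so the pin has probably caught. I'll take one small step more to confirm.

Call:
arm_command:
  plan:
    - [[0,0.0004,0,0,0,0,1],[0,0,0,0,0,0,1]]

```text
t: 8.07
position: [0.5192, -0.1224, 0.0547]
orientation: [0.0, -0.057, 0.998, -0.001]
wrist_force: [0.7, -5.7, -0.5]
width: 0.0002
```

Stopped firm. Now I take the fingers off, lift, and look into the slot.

Call:
arm_command:
  plan:
    - [[0,-0.003,0,0,0,0,1],[0,-0.006,0,0,0,0,1],[0,-0.006,0,0,0,0,1],[0,0,-0.03,0,0,0,1],[0,0,-0.04,0,0,0,1],[0,0,-0.04,0,0,0,1],[0,0,-0.02,0,0,0,1],[0,0,0,0,0,0,1]]

```text
t: 8.73
position: [0.5243, -0.1381, 0.1913]
orientation: [0.005, -0.057, 0.998, -0.002]
wrist_force: [0.4, -0.6, 1.3]
width: 0.0006
```

Run:
```python
from h import *
s=arm.observe();print(s["t"],s["position"],s["orientation"],s["wrist_force"])
im=arm.grab_frame("wrist")
u,v=proj("wrist",[.5115,-.060,.07]).astype(int);print(u,v)
y0,x0=max(v-65,0),max(u-95,0);print(x0,y0)
save("k.png",im[y0:y0+130,x0:x0+190],4)
```

```text
8.7333 [ 0.52428101 -0.138097    0.19125009] [ 0.00487122 -0.05699358  0.99836017 -0.00223235] [ 0.41261944 -0.64372671  1.28429802]
336 182
241 117
```

View pics/k.png

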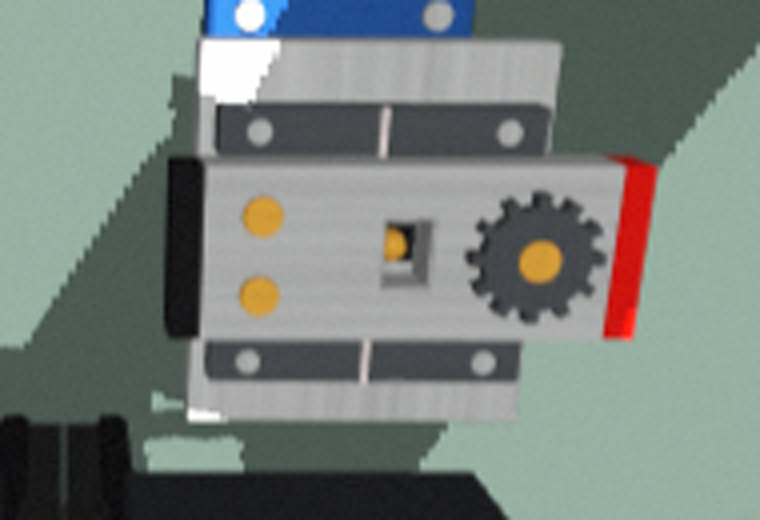

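The brass pin stands in the slot (395,243 in the crop), against its black-side wall, so the frame is caught. Next I go over to the red end and come down beyond it.

Call:
arm_command:
  plan:
    - [[0,0.031,0.008,0,0,0,1],[0,0.031,0.008,0,0,0,1],[0,0.031,0.008,0,0,0,1],[0,0.031,0.008,0,0,0,1],[0,0.031,0.008,0,0,0,1],[0,0,0,0,0,0,1],[0,0,0,0,0,0,1],[0,0,0,0,0,0,1]]

```text
t: 9.45
position: [0.5025, 0.0174, 0.1435]
orientation: [-0.001, -0.057, 0.998, -0.0]
wrist_force: [-0.2, -0.5, 0.4]
width: 0.0005
```

Call:
arm_command:
  plan:
    - [[0,0,0.022,0,0,0,1],[0,0,0.022,0,0,0,1],[0,0,0.022,0,0,0,1],[0,0,0.022,0,0,0,1],[0,0,0,0,0,0,1],[0,0,0,0,0,0,1]]

```text
t: 9.95
position: [0.502, 0.0166, 0.0556]
orientation: [-0.002, -0.056, 0.998, 0.0]
wrist_force: [0.5, -0.2, 0.7]
width: 0.0006
```

Call:
arm_command:
  plan:
    - [[0,-0.001,0,0,0,0,1],[0,-0.001,0,0,0,0,1],[0,-0.001,0,0,0,0,1],[0,-0.001,0,0,0,0,1],[0,-0.001,0,0,0,0,1],[0,-0.001,0,0,0,0,1],[0,-0.001,0,0,0,0,1]]

```text
t: 10.53
position: [0.504, 0.0107, 0.0568]
orientation: [0.0, -0.057, 0.998, 0.0]
wrist_force: [-0.2, 3.6, 2.6]
width: 0.0003
```

Call:
arm_command:
  plan:
    - [[0,-0.0005,0,0,0,0,1],[0,-0.0005,0,0,0,0,1]]

```text
t: 10.7
position: [0.5041, 0.0102, 0.0568]
orientation: [0.0, -0.057, 0.998, 0.0]
wrist_force: [-0.3, 3.9, 3.1]
width: 0.0005
```

Upward force is unexpected here, so I'll look.

Run:
```python
from h import *
s=arm.observe();print(s["t"],s["position"],s["wrist_force"],s["wrist_torque"])
im=arm.grab_frame("wrist")[110:330,0:400];s2=arm.grab_frame("side")[150:250,190:300]
print(im.shape)
save("l.png",np.vstack([cv2.resize(im,(600,330)),cv2.resize(s2,(297,270)).repeat(1,0) if 0 else cv2.copyMakeBorder(cv2.resize(s2,(297,270)),0,0,0,303,0)]))
```

```text
10.7 [0.50414316 0.01022278 0.05682606] [-0.26895889  3.9432211   3.13983279] [ 0.62895298  0.10381822 -0.01437835]
(220, 400, 3)
```

View pics/l.png

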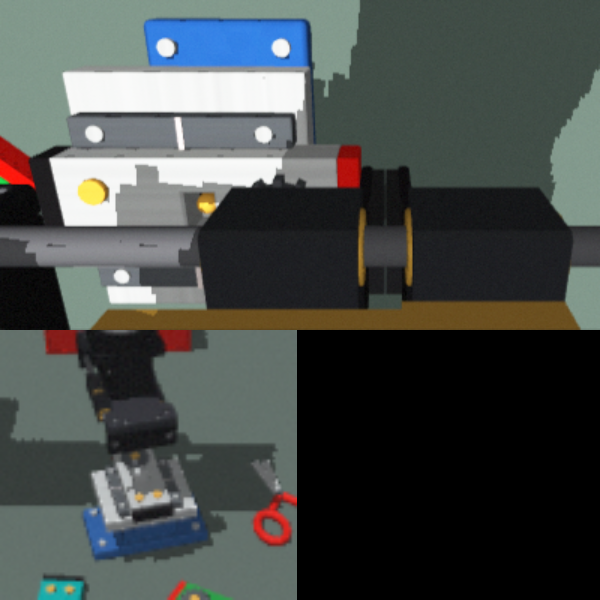

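The finger is flush with the red end and the gripper body is well above the frame. The slight downward drag is harmless. I'll take up the play.

Call:
arm_command:
  plan:
    - [[0,-0.0007,0,0,0,0,1],[0,-0.0007,0,0,0,0,1]]

```text
t: 10.97
position: [0.5042, 0.0085, 0.0566]
orientation: [0.0, -0.057, 0.998, 0.0]
wrist_force: [-0.1, 3.2, 2.2]
width: 0.0005
```

Call:
arm_command:
  plan:
    - [[0,-0.0007,0,0,0,0,1],[0,-0.0007,0,0,0,0,1]]

```text
t: 11.13
position: [0.5042, 0.0074, 0.0565]
orientation: [-0.0, -0.057, 0.998, 0.001]
wrist_force: [-0.4, 7.9, 4.0]
width: 0.0007
```

Call:
arm_command:
  plan:
    - [[0,-0.0006,0,0,0,0,1],[0,0,0,0,0,0,1]]

```text
t: 11.3
position: [0.5043, 0.0073, 0.0565]
orientation: [-0.0, -0.057, 0.998, 0.001]
wrist_force: [-1.2, 9.1, 3.5]
width: 0.0006
```

Call:
arm_command:
  plan:
    - [[0,-0.0005,0,0,0,0,1],[0,0,0,0,0,0,1]]

```text
t: 11.47
position: [0.5043, 0.0072, 0.0566]
orientation: [-0.0, -0.057, 0.998, 0.001]
wrist_force: [-1.1, 9.0, 4.2]
width: 0.0005
```

Call:
arm_command:
  plan:
    - [[0,-0.0005,0,0,0,0,1],[0,0,0,0,0,0,1]]

```text
t: 11.63
position: [0.5042, 0.0072, 0.0566]
orientation: [-0.0, -0.057, 0.998, 0.002]
wrist_force: [-0.9, 11.5, 4.6]
width: 0.0008
```

Call:
arm_command:
  plan:
    - [[0,-0.0002,0,0,0,0,1],[0,0,0,0,0,0,1],[0,0,0,0,0,0,1],[0,0,0,0,0,0,1]]

```text
t: 11.97
position: [0.5042, 0.0072, 0.0565]
orientation: [-0.0, -0.057, 0.998, 0.002]
wrist_force: [-0.8, 12.0, 4.9]
width: 0.0002
```

Call:
arm_command:
  plan:
    - [[0,0,0,0,0,0,1],[0,0,0,0,0,0,1],[0,0,0,0,0,0,1],[0,0,0,0,0,0,1]]

```text
t: 12.3
position: [0.5043, 0.0072, 0.0566]
orientation: [-0.0, -0.057, 0.998, 0.002]
wrist_force: [-1.2, 11.8, 4.0]
width: 0.0005
```

The red-end test held about 12 N for 0.7 s with no movement. Now I back off, lift and go over to the black end.

Call:
arm_command:
  plan:
    - [[0,0.003,0,0,0,0,1],[0,0.006,0,0,0,0,1],[0,0.006,0,0,0,0,1],[0,0,-0.03,0,0,0,1],[0,0,-0.03,0,0,0,1],[0,0,-0.03,0,0,0,1],[0,0,0,0,0,0,1]]

```text
t: 12.88
position: [0.5068, 0.0196, 0.1529]
orientation: [0.005, -0.057, 0.998, -0.001]
wrist_force: [2.2, -0.4, 1.3]
width: 0.0003
```

Call:
arm_command:
  plan:
    - [[0,-0.032,0,0,0,0,1],[0,-0.032,0,0,0,0,1],[0,-0.032,0,0,0,0,1],[0,-0.032,0,0,0,0,1],[0,-0.032,0,0,0,0,1],[0,0,0,0,0,0,1],[0,0,0,0,0,0,1],[0,0,0,0,0,0,1]]

```text
t: 13.55
position: [0.5205, -0.1385, 0.1459]
orientation: [-0.001, -0.057, 0.998, 0.0]
wrist_force: [-0.5, -0.5, -0.4]
width: 0.0001
```

Run:
```python
from h import *
s=arm.observe();print(s["t"],s["position"],s["wrist_force"])
im=arm.grab_frame("wrist")[130:320,190:480]
save("m.png",im,2.4)
```

```text
13.55 [ 0.52052095 -0.13850672  0.1458785 ] [-0.46002398 -0.45319022 -0.44045674]
```

View pics/m.png

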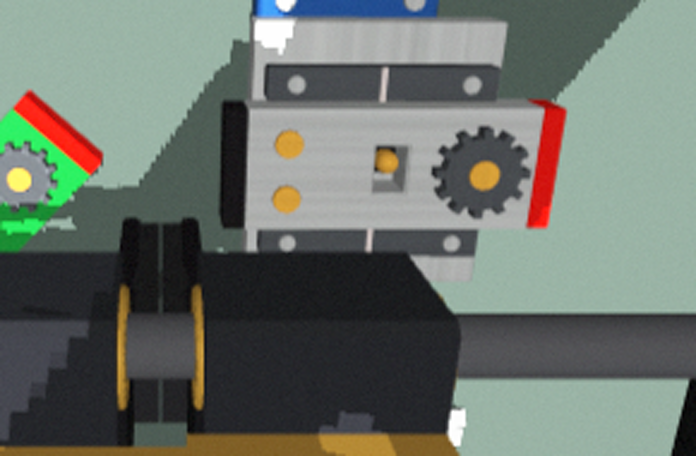

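The pin is still in the slot (386,160), now nearer the red-side wall, and the finger (~200) is clear of the black end (222). Next I go down and approach.

Call:
arm_command:
  plan:
    - [[0,0,0.022,0,0,0,1],[0,0,0.022,0,0,0,1],[0,0,0.022,0,0,0,1],[0,0,0.024,0,0,0,1],[0,0,0,0,0,0,1],[0,0,0,0,0,0,1],[0,0,0,0,0,0,1]]

```text
t: 14.18
position: [0.5217, -0.1384, 0.0577]
orientation: [0.001, -0.058, 0.998, -0.0]
wrist_force: [0.5, 0.6, -0.1]
width: 0.0001
```

Call:
arm_command:
  plan:
    - [[0,0.001,0,0,0,0,1],[0,0.001,0,0,0,0,1],[0,0.001,0,0,0,0,1],[0,0.001,0,0,0,0,1],[0,0.001,0,0,0,0,1],[0,0.001,0,0,0,0,1],[0,0.001,0,0,0,0,1],[0,0.001,0,0,0,0,1]]

```text
t: 14.85
position: [0.52, -0.1309, 0.0565]
orientation: [-0.0, -0.057, 0.998, 0.0]
wrist_force: [-0.1, 0.0, 1.0]
width: 0.0003
```

Expected contact is at about −0.1256 and the firm stop at about −0.1224.

Call:
arm_command:
  plan:
    - [[0,0.001,0,0,0,0,1],[0,0.001,0,0,0,0,1],[0,0.001,0,0,0,0,1],[0,0.001,0,0,0,0,1],[0,0.001,0,0,0,0,1],[0,0.001,0,0,0,0,1],[0,0.001,0,0,0,0,1],[0,0.001,0,0,0,0,1]]

```text
t: 15.52
position: [0.5192, -0.1232, 0.0565]
orientation: [-0.0, -0.057, 0.998, -0.0]
wrist_force: [0.0, -2.8, -0.9]
width: 0.0003
```

Call:
arm_command:
  plan:
    - [[0,0.0008,0,0,0,0,1],[0,0.0008,0,0,0,0,1]]

```text
t: 15.68
position: [0.5192, -0.1224, 0.0567]
orientation: [0.0, -0.057, 0.998, -0.001]
wrist_force: [-0.4, -7.1, -2.1]
width: 0.0008
```

Call:
arm_command:
  plan:
    - [[0,0.0005,0,0,0,0,1],[0,0.0005,0,0,0,0,1],[0,0,0,0,0,0,1]]

```text
t: 15.93
position: [0.5193, -0.1223, 0.0569]
orientation: [0.0, -0.057, 0.998, -0.002]
wrist_force: [-0.4, -8.8, -2.8]
width: 0.0003
```

Call:
arm_command:
  plan:
    - [[0,0.0005,0,0,0,0,1],[0,0.0005,0,0,0,0,1],[0,0,0,0,0,0,1]]

```text
t: 16.18
position: [0.5194, -0.1222, 0.0571]
orientation: [0.001, -0.057, 0.998, -0.002]
wrist_force: [0.1, -10.9, -2.9]
width: 0.0007
```

The fingers are dragging slightly upward, so I'll ease z down as I finish the press, then hold.

Call:
arm_command:
  plan:
    - [[0,0.0003,0.0005,0,0,0,1],[0,0,0.0005,0,0,0,1],[0,0,0,0,0,0,1]]

```text
t: 16.43
position: [0.5195, -0.1222, 0.0566]
orientation: [0.001, -0.057, 0.998, -0.003]
wrist_force: [-1.4, -11.9, 1.4]
width: 0.0005
```

Call:
arm_command:
  plan:
    - [[0,0,0,0,0,0,1],[0,0,0,0,0,0,1],[0,0,0,0,0,0,1],[0,0,0,0,0,0,1],[0,0,0,0,0,0,1],[0,0,0,0,0,0,1],[0,0,0,0,0,0,1]]

```text
t: 17.02
position: [0.5195, -0.1222, 0.0565]
orientation: [0.001, -0.057, 0.998, -0.003]
wrist_force: [-1.1, -11.5, 1.1]
width: 0.0004
```

Call:
arm_command:
  plan:
    - [[0,-0.003,0,0,0,0,1],[0,-0.006,0,0,0,0,1],[0,-0.008,0,0,0,0,1],[0,0,-0.03,0,0,0,1],[0,0,-0.04,0,0,0,1],[0,0,-0.03,0,0,0,1],[0,0,0,0,0,0,1],[0,0,0,0,0,0,1]]

```text
t: 17.68
position: [0.5224, -0.1369, 0.1581]
orientation: [0.002, -0.057, 0.998, -0.001]
wrist_force: [-0.4, 0.3, -0.5]
width: 0.0004
```

Run:
```python
from h import *
s=arm.observe();print(s["t"],s["position"],s["wrist_force"])
im=arm.grab_frame("wrist")[130:320,190:480]
save("n.png",im,2.4)
```

```text
17.6833 [ 0.52244755 -0.13691233  0.15809907] [-0.40649553  0.30412607 -0.49565987]
```

View pics/n.png

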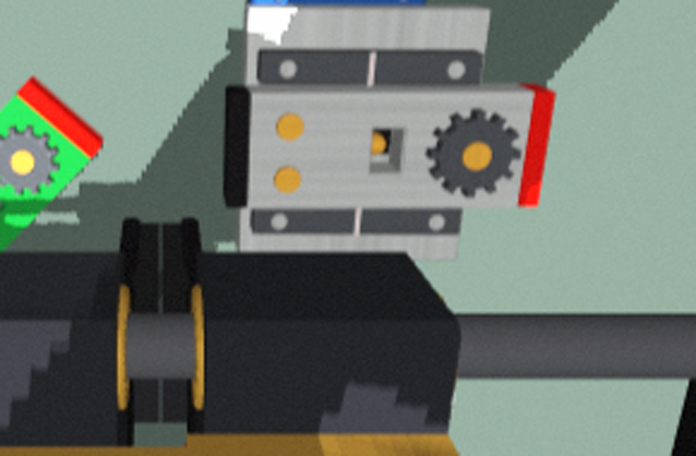

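The pin is in the slot (379,143), the frame lies flat between the rails, and the fingers are clear. I'll hand the job in.

```bash
python3 -c "
from rig import arm
print(arm.job_done())"
```

```text
the job is handed in; nothing more can be done
None
```

The frame is caught on the pin, both ends passed the press test, and the job was handed in at about 17.7 s.

- **Catching it:** I pushed the black end slowly along the channel for about 21 mm until it stopped firm. I then took the fingers off and saw the brass pin in the slot.
- **Red end:** I pressed it at about 12 N for about 0.7 s. After roughly 3 mm of play it stood still.
- **Black end:** I pressed it at about 11 to 12 N for about 0.8 s, and it also stood still.
- **Force:** the highest reading was about 13 N in all, well under 25 N.
- **Last check:** the final picture shows the pin up in the slot, the frame flat between the rails and the fingers clear, with wrist force near zero. I made no move near the scissors, opener or basket, but took no last picture of them.

**Doubtful points:** during the presses the fingertips dragged a few newtons vertically along the frame's ends. On the black end the drag was about 3 N upward for a moment, which could have tipped that end slightly. I eased it off before the final hold, and no lift showed afterwards. The red end was also touched about 4 mm sooner than I had worked out.

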